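# Pop and open the larger bean bin

### The arm

A 6-joint arm with a two-finger parallel gripper is mounted at the origin on the work surface. World frame = base frame: x ahead of the robot, y to its left, z up, the work surface at z = 0. Lengths are in m, angles in rad, forces in N, time in s.
With the tool pointing down it reaches from about 0.325 to 0.775 m from the base axis. Payload 5.5 kg.
Tool frame: the origin (TCP) lies midway between the tips of the shut fingers; the grasp point (between the pads) lies pinch_z behind it (pinch_z is the distance from the TCP to the grasp point, in m); y points along the fingers, z is the direction in which the jaws open and shut, and the axes are right-handed (so a half turn about y gives the same grasp; the last joint's range is limited). The gripper opens to 88 mm and grips with 3 to 60 N. Pads are 20 mm wide; open, the fingers measure 115 mm over their backs; the gripper's body (75 mm by 178 mm) begins 61 mm behind the grasp point.
Start: joints at [-1.35, 0.091, 1.231, -0, 1.82, -0.057], TCP at [0.165, -0.577, 0.223] pointing down, gripper open.
Joint ranges: [-2.87, 2.87], [-0.86, 2.18], [0.17, 2.46], [-1.51, 4.65], [0.06, 2.69], [-2.65, 2.65]. Speed limits (rad/s): [2.57, 2.57, 3.01, 3.14, 3.14, 3.14].

### API

Orientations are given as a unit quaternion [x, y, z, w].
In Python, from rig import sense, snapshot, sign_off, cut_out, place_of, pinch_z gives the robot as it stands. The module is installed in compiled form; this text tells all that it offers.
- The arm moves only by the tool send_rows, never from a script. Its argument "motion" is a list of rows, each a list of 7 numbers: the closure, from 0 (fully open) to 1 (shut), then the shift along the tool's x, y, z in cm, then the turn, a rotation vector about the tool's x, y, z in rad. A call has 1 to 10 rows; each row is the pose to reach, as a shift and turn from the pose measured when the call began, along the tool's axes at that moment; what a row does not reach only later rows make up. A row lasts 1/10 s, in which the tool goes at most 50 mm and 8.59 degrees, less where a joint would pass 70% of its speed; a pose out of reach is approached as far as the arm can. A call with a gripper value outside its range is refused whole. The fingers move at their own pace and stop on an object; the grip force is fixed at half the most. Time passes only in rows, so rows that repeat a pose let the fingers close. It gives the time, the measured TCP pose, the force and the opening at its end, in the units of the state.
- sense(): the state, without advancing time (a new reading comes with each control period).
- snapshot(name): name is "scene" or "top" or "wrist"; returns a dict with "image" (480x640x3 uint8, red, green, blue), "mtx" (3x3 intrinsics, pixels), "camera_from_world" (4x4, takes a point from world to camera coordinates). Camera axes: x right, y down, z forward; pixel columns grow to the right and rows downward; lengths in m; the calibration is good to about 2 mm. The wrist camera is an equidistant fisheye: a pixel r from the principal point sees the ray r / f radians off the axis. A picture is of the moment at which its call begins. There is no depth.
- sign_off(): hands the job in, once; it reports no verdict.
Trained networks look in a picture, given as the dict that the camera call returned (one of the last four; its "shot" number tells which), for a name from the list of things; names that differ only in an ending like _2 or _b are one class to them, and where a whole thing is asked for, a point or a joint stands for the part that bears it (a point fixed in the world has none). Each returns a list of dicts, best first, with "confidence" (0 to 1); they miss things now and then, are a little off and sometimes report something else, mostly with a low value. They report only what shows in the picture. A call takes as long as a camera call.
- cut_out(picture, name): "pixels" (480x640 bool, what is visible of it) and "xy" ([column, row] in pixels, amid what is visible of it).
- place_of(picture, name): "xy" ([column, row] in pixels: a listed point, or the origin of a listed thing).
The state is a dict: "clock": time; "joint_positions": joint angles; "joint_vel": joint speeds; "tau": joint torques, N m; "position": TCP position; "orientation": TCP orientation; "force": force on the tool from outside, world axes, zero at the start; "moment": the same for the moment, N m; "width": opening from 0.0 (shut) to 1.0 (fully open).
Only numpy, scipy, OpenCV 4.12 (cv2) and the standard library are available. Lean on these libraries where they do the work, as an engineer would, in place of code of your own. Each camera call takes 0.05 s, during which the arm holds its last target.

### The job

Open the larger of the two steel bean bins, ready for refilling: with a fingertip press its release tab down so that the lid springs up a little, then push the lid all the way back until it rests fully open, and move clear. Nothing is picked up or carried: do not lift or shove the bins, keep the smaller bin shut, and leave the other things on the counter where they stand.

Things in the scene. Friction and masses are not known exactly. Their poses are not given: they have to be found in the camera images.
- bin_big: the larger bean bin: open-topped brushed-steel box with a white lid, 160 mm wide (its y), 130 mm deep (its x), 105 mm high, about 1.5 kg, loose on the counter; origin at the centre of its underside, its -x side is the front (with the tab), z up
- bin_big_press (a point): where to press the larger bin's release tab: top face of a level dark-steel paddle, 30 mm wide (y) and reaching 37 mm out from an upright hook post; the point lies 103 mm in front of the bin's centre, 90 mm up, 28 mm out from the tab's pivot and 23 mm out from the 5 mm thick post, which rises to 25 mm above this face and holds the lid's tongue; it moves with the tab
- bin_big_tab (a joint): angle of the larger bin's release tab (rad): 0 at rest, grows as the paddle is pressed down, stop at 0.30 (about 8 mm down at the press point); sprung, about 1 N to start and 4 N at the stop, lets the lid go at about 0.18, returns when let go
- bin_big_edge (a point): middle of the front end of the larger bin's lid, at half its 5 mm thickness: the tip of a 34 mm wide steel tongue standing 8 mm out from the 160 mm wide lid; 138 mm from the hinge line; moves with the lid
- bin_big_hinge (a point): middle of the larger bin's lid hinge, on the rear (its +x) rim, 105 mm up; the hinge line runs along the bin's y
- bin_big_lid (a joint): opening angle of the larger bin's lid (rad): 0 shut and latched; once released a damped spring lifts it to about 0.4, where it waits; from there it swings freely against its own weight (120 g) past upright (1.57), then falls back by itself to its stop at 1.95, leaning backwards
- bin_small: the smaller bean bin: open-topped brushed-steel box with a white lid, 100 mm wide (its y), 130 mm deep (its x), 105 mm high, about 1.3 kg, loose on the counter; origin at the centre of its underside, its -x side is the front (with the tab), z up
- bin_small_press (a point): where to press the smaller bin's release tab: top face of a level dark-steel paddle, 30 mm wide (y) and reaching 37 mm out from an upright hook post; the point lies 103 mm in front of the bin's centre, 90 mm up, 28 mm out from the tab's pivot and 23 mm out from the 5 mm thick post, which rises to 25 mm above this face and holds the lid's tongue; it moves with the tab
- bin_small_tab (a joint): angle of the smaller bin's release tab (rad): 0 at rest, grows as the paddle is pressed down, stop at 0.30 (about 8 mm down at the press point); sprung, about 1 N to start and 4 N at the stop, lets the lid go at about 0.18, returns when let go
- bin_small_edge (a point): middle of the front end of the smaller bin's lid, at half its 5 mm thickness: the tip of a 34 mm wide steel tongue standing 8 mm out from the 100 mm wide lid; 138 mm from the hinge line; moves with the lid
- bin_small_hinge (a point): middle of the smaller bin's lid hinge, on the rear (its +x) rim, 105 mm up; the hinge line runs along the bin's y
- bin_small_lid (a joint): opening angle of the smaller bin's lid (rad): 0 shut and latched; once released a damped spring lifts it to about 0.4, where it waits; from there it swings freely against its own weight (75 g) past upright (1.57), then falls back by itself to its stop at 1.95, leaning backwards
- tamper: bystander: steel tamper, 58 mm across, 82 mm tall, standing between the bins; origin at the centre of its underside
- cup: bystander: white mug, 80 mm across, 62 mm tall, handle on its +y side, standing in front of the gap between the bins; origin at the centre of its underside
- pitcher: bystander: steel milk pitcher, 84 mm across, 95 mm tall, handle on its +y side, left of the bins; origin at the centre of its underside
- sugar_jar: bystander: closed glass jar, 68 mm across, 110 mm tall, left of the bins; origin at the centre of its underside
- portafilter: bystander: steel filter holder, 68 mm across, 40 mm tall, with a 120 mm black handle to its -x, right of the bins; origin at the centre of its underside
- saucer_bowl: bystander: blue bowl, 110 mm across, 45 mm tall, at the right front; origin at the centre of its underside
- spoon: bystander: 160 mm spoon lying crosswise behind the gap between the bins; origin about its middle

How it is judged:
By the outcome, as a careful person would: the job done as asked, in the order asked, and still so for the second after the job is handed in, with the robot touching nothing.
It also fails if it takes over 45 s, if anything falls off the work surface, if the arm or the gripper's body presses on something with over 40 N, if the wrist force passes 120 N, or if a joint passes its speed limit or range.

## Working session

There is one attempt and no reset: what is moved stays moved. The work goes in short steps, Python scripts to look and compute and a tool call to move; the robot and the scene stay as the last step left them, time stands still between calls to the robot, and variables do not carry over. Pictures are saved under pics/ and viewed, and the job is handed in when it is done.

Besides the shell and the picture viewer there is one more tool, called after ">>>" as name([rows], argument=value, ...), one row to a line, values as JSON. send_rows: Moves the arm, as the interface text tells. Its arguments: {"type":"object","properties":{"motion":{"type":"array","items":{"type":"array","items":{"type":"number"}}}},"required":["motion"]}

```bash
mkdir -p pics
cat > h.py <<'E'
import numpy as np, cv2
from rig import *
def save(p,n): cv2.imwrite('pics/'+n+'.png',p['image'][:,:,::-1])
def ray(p,xy):
    K=np.array(p['mtx']);T=np.array(p['camera_from_world']);R=T[:3,:3]
    d=R.T@np.linalg.solve(K,[xy[0],xy[1],1.]);c=-R.T@T[:3,3];return c,d
def atz(p,xy,z):
    c,d=ray(p,xy);return c+d*(z-c[2])/d[2]
def tri(obs):
    A=np.zeros((3,3));b=np.zeros(3)
    for p,xy in obs:
        c,d=ray(p,xy);d=d/np.linalg.norm(d);M=np.eye(3)-np.outer(d,d);A+=M;b+=M@c
    return np.linalg.solve(A,b)
def proj(p,X):
    T=np.array(p['camera_from_world']);v=T[:3,:3]@X+T[:3,3];u=np.array(p['mtx'])@v;return u[:2]/u[2]
E
python3 - <<'E'
from h import *
np.set_printoptions(precision=3,suppress=True)
s=sense();print(s);print(pinch_z)
a=snapshot('scene');b=snapshot('top');save(a,'s1');save(b,'t1')
for n in ['bin_big','bin_big_press','bin_big_edge','bin_big_hinge','bin_small','bin_small_press','bin_small_edge','bin_small_hinge','tamper','cup']:
    A=place_of(a,n);B=place_of(b,n)
    print(n,[(np.round(x['xy'],1),round(x['confidence'],2)) for x in A[:2]],[(np.round(x['xy'],1),round(x['confidence'],2)) for x in B[:2]])
    if A and B: print('   ',tri([(a,A[0]['xy']),(b,B[0]['xy'])]))
E
```

```text
{'clock': 0.0, 'joint_positions': array([-1.35 ,  0.092,  1.232, -0.   ,  1.82 , -0.057]), 'joint_vel': array([ 0.001, -0.   , -0.001,  0.   , -0.   , -0.001]), 'tau': array([  0.   , -44.646, -40.645,   0.07 ,   0.029,  -0.   ]), 'position': array([ 0.164, -0.577,  0.221]), 'orientation': array([-0.098,  0.701, -0.7  ,  0.098]), 'force': array([0.625, 0.893, 0.12 ]), 'moment': array([-0.062, -0.056,  0.015]), 'width': 1.0008959022594905}
0.0187
bin_big [(array([272. , 213.7]), 0.59), (array([439.9, 352.7]), 0.35)] [(array([406.6, 246.8]), 0.88), (array([409.7, 268. ]), 0.47)]
    [ 0.508 -0.234  0.003]
bin_big_press [(array([299.5, 180.8]), 0.64)] [(array([406.1, 282.9]), 0.63)]
    [ 0.412 -0.22   0.087]
bin_big_edge [(array([292.2, 176.8]), 0.87)] [(array([408.7, 266.8]), 0.9)]
    [ 0.444 -0.219  0.114]
bin_big_hinge [(array([349.9, 240.7]), 0.69), (array([439.8, 353.1]), 0.62)] [(array([416.9, 209.4]), 0.56), (array([485.7, 223.1]), 0.46)]
    [ 0.493 -0.125  0.039]
bin_small [(array([354.7, 296.5]), 0.7)] [(array([245.7, 230.8]), 0.6)]
    [0.536 0.176 0.007]
bin_small_press [(array([393.1, 263.3]), 0.55), (array([381.7, 261.1]), 0.34)] [(array([221.6, 265.8]), 0.55)]
    [0.444 0.215 0.093]
bin_small_edge [(array([381.8, 265.3]), 0.93)] [(array([228.4, 253.3]), 0.73)]
    [0.472 0.202 0.092]
bin_small_hinge [(array([319.6, 270.9]), 0.71), (array([351.6, 240.8]), 0.51)] [(array([251.2, 198.1]), 0.7)]
    [0.607 0.147 0.106]
tamper [(array([313. , 263.6]), 0.81)] [(array([309. , 240.7]), 0.81)]
    [ 0.526  0.008 -0.013]
cup [(array([348. , 240.1]), 0.96), (array([281.8, 175.6]), 0.49)] [(array([317.4, 290.7]), 0.9)]
    [ 0.396 -0.012 -0.007]
```

View pics/s1.png

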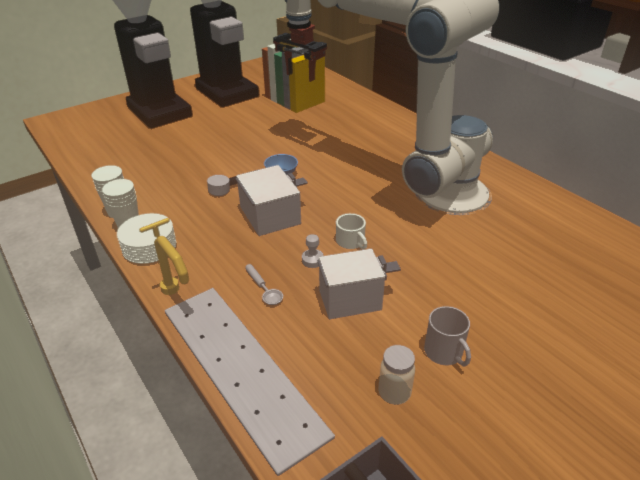

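View pics/t1.png

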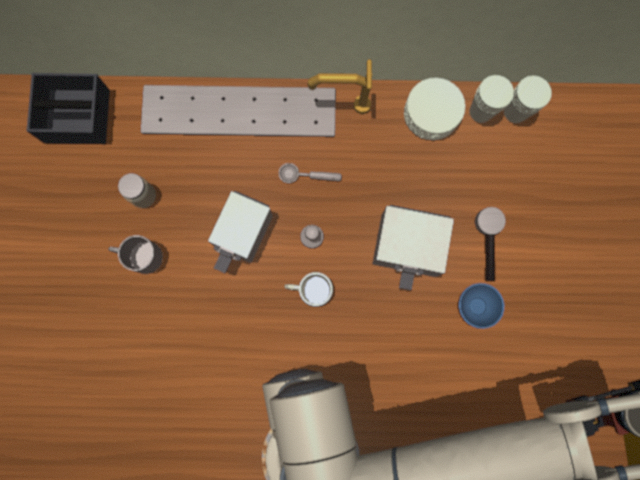

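Run:
```python
from h import *
np.set_printoptions(precision=4,suppress=True)
b=snapshot('top')
c=b['image'][190:310,350:470];cv2.imwrite('pics/t2.png',cv2.resize(c,(720,720),interpolation=cv2.INTER_CUBIC)[:,:,::-1])
g=b['image'].astype(int)
# white lid
m=((g.min(2)>165)).astype(np.uint8);m[:, :365]=0;m[:,460:]=0;m[:195]=0;m[285:]=0
n,l,st,_=cv2.connectedComponentsWithStats(m);k=1+np.argmax(st[1:,4]);m=(l==k).astype(np.uint8)
cn=max(cv2.findContours(m,0,2)[0],key=cv2.contourArea)
W=np.array([atz(b,q[0],0.108)[:2] for q in cn],np.float32)
r=cv2.minAreaRect(W);print(r,cv2.boxPoints(r),st[k])
for z in(0.09,): print('press',atz(b,[406.1,282.9],z), 'edge',atz(b,[408.7,266.8],.1075))
```

```text
((0.5122691988945007, -0.23699012398719788), (0.1583688110113144, 0.1299142688512802), 79.51575469970703) [[ 0.434  -0.303 ]
 [ 0.5617 -0.3267]
 [ 0.5906 -0.1709]
 [ 0.4628 -0.1473]] [ 377  207   76   66 3686]
press [ 0.4109 -0.2185  0.09  ] edge [ 0.447  -0.2221  0.1075]
```

View pics/t2.png

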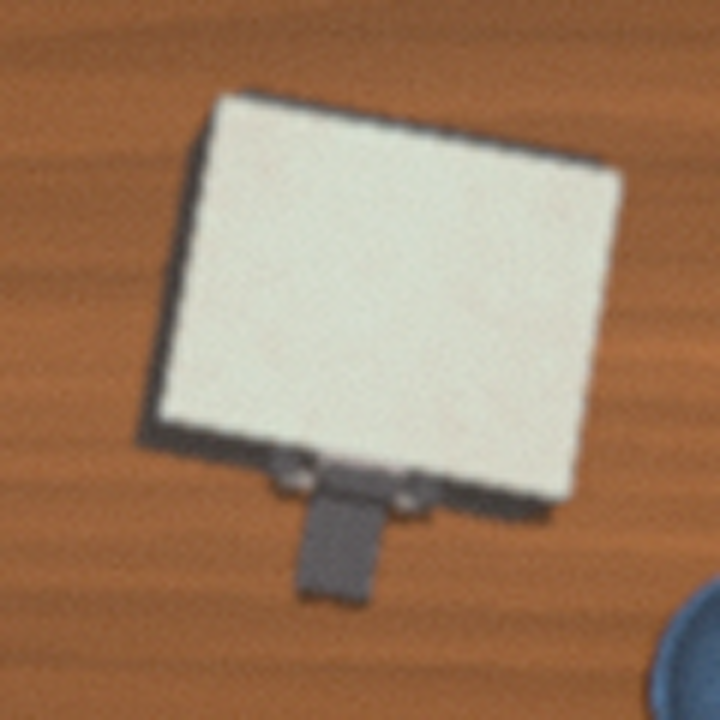

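```bash
cat >> h.py <<'E'
from scipy.spatial.transform import Rotation as Ro
C=np.array([.5123,-.237]);X=np.array([.9833,-.182]);X/=np.linalg.norm(X);Y=np.array([-X[1],X[0]])
def bw(x,y,z): q=C+X*x+Y*y;return np.array([q[0],q[1],z])
def tgt(x,y,z,tilt,flip):
    a=np.radians(tilt);x3=np.array([*X,0]);y3=np.array([*Y,0]);z3=np.array([0,0,1.])
    ty=np.sin(a)*x3-np.cos(a)*z3; tz=y3*flip; tx=np.cross(ty,tz)
    return bw(x,y,z),Ro.from_matrix(np.c_[tx,ty,tz])
def go(x,y,z,tilt,flip=None):
    s=sense();R0=Ro.from_quat(s['orientation'])
    if flip is None:
        flip=min((1,-1),key=lambda f:(R0.inv()*tgt(0,0,0,tilt,f)[1]).magnitude())
    P,R=tgt(x,y,z,tilt,flip)
    return np.round(100*R0.inv().apply(P-s['position']),2),np.round((R0.inv()*R).as_rotvec(),3),flip
def inbin():
    s=sense();d=s['position'][:2]-C;return np.round([d@X,d@Y,s['position'][2]],4),s['force'],s['clock']
E
python3 - <<'E'
from h import *
np.set_printoptions(precision=3,suppress=True)
s=sense();print(Ro.from_quat(s['orientation']).as_matrix())
print(go(-.101,0,.16,15),go(-.101,0,.2,15))
print(inbin())
E
```

```text
[[-0.962 -0.     0.274]
 [-0.274  0.    -0.962]
 [ 0.    -1.    -0.   ]]
(array([-33.72,   6.27, -27.65]), array([0.06 , 0.458, 0.257]), -1) (array([-33.72,   2.27, -27.65]), array([0.06 , 0.458, 0.257]), -1)
(array([-0.28 , -0.398,  0.223]), array([ 1.054,  0.409, -0.323]), 1.15)
```

>>> send_rows([
  [1,-33.7,2.3,-27.6,0.06,0.458,0.257],
  [1,-33.7,2.3,-27.6,0.06,0.458,0.257],
  [1,-33.7,2.3,-27.6,0.06,0.458,0.257],
  [1,-33.7,2.3,-27.6,0.06,0.458,0.257],
  [1,-33.7,2.3,-27.6,0.06,0.458,0.257],
  [1,-33.7,2.3,-27.6,0.06,0.458,0.257],
  [1,-33.7,2.3,-27.6,0.06,0.458,0.257],
  [1,-33.7,2.3,-27.6,0.06,0.458,0.257],
  [1,-33.7,2.3,-27.6,0.06,0.458,0.257],
  [1,-33.7,2.3,-27.6,0.06,0.458,0.257],
])

```text
clock: 2.15
position: [0.4147, -0.2153, 0.1997]
orientation: [-0.154, -0.691, 0.706, -0.031]
force: [-0.0, -0.3, -0.4]
width: 0.128
```

Run:
```python
from h import *
np.set_printoptions(precision=3,suppress=True)
print(inbin(),sense()['width'])
print(go(-.101,0,.125,15))
a=snapshot('wrist');save(a,'w1');a=snapshot('top');save(a,'t3')
```

```text
(array([-0.1  ,  0.004,  0.2  ]), array([-0.029, -0.27 , -0.405]), 2.15) 0.1280764312825731
(array([2.05, 7.19, 0.36]), array([ 0.003,  0.006, -0.001]), -1)
```

View pics/w1.png

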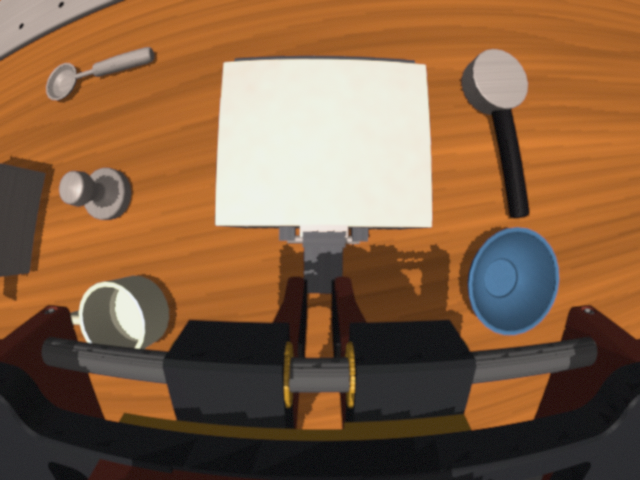

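>>> send_rows([
  [1,2.0,7.2,0.36,0,0.006,0],
  [1,2.0,7.2,0.36,0,0.006,0],
  [1,2.0,7.2,0.36,0,0.006,0],
  [1,2.0,7.2,0.36,0,0.006,0],
  [1,2.0,7.2,0.36,0,0.006,0],
])

```text
clock: 2.75
position: [0.4122, -0.2234, 0.1276]
orientation: [-0.159, -0.689, 0.707, -0.027]
force: [0.4, -0.2, 0.3]
width: 0.007
```

Run:
```python
from h import *
np.set_printoptions(precision=3,suppress=True)
print(inbin(),sense()['width'])
print(go(-.101,0,.095,15),go(-.101,0,.083,15))
a=snapshot('wrist');save(a,'w2')
```

```text
(array([-0.101, -0.005,  0.128]), array([ 0.41 , -0.226,  0.339]), 2.75) 0.006978137903887325
(array([ 0.86,  3.14, -0.49]), array([-0.002, -0.004, -0.003]), -1) (array([ 1.18,  4.3 , -0.49]), array([-0.002, -0.004, -0.003]), -1)
```

View pics/w2.png

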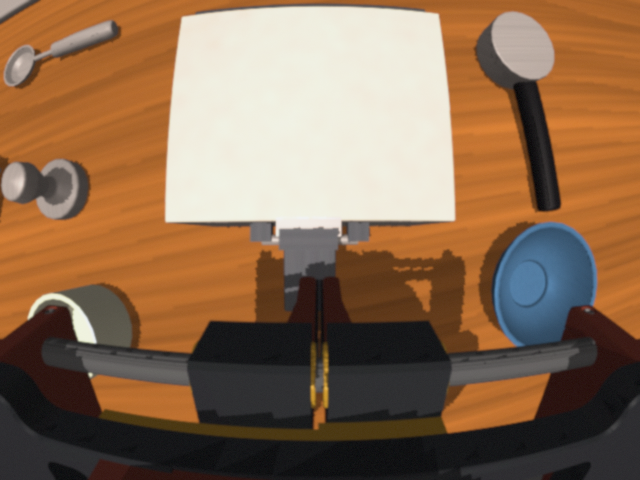

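>>> send_rows([
  [1,0.85,3.1,-0.5,0,0,0],
  [1,0.85,3.1,-0.5,0,0,0],
  [1,0.85,3.1,-0.5,0,0,0],
  [1,0.85,3.1,-0.5,0,0,0],
])

```text
clock: 3.2
position: [0.4138, -0.2189, 0.0975]
orientation: [-0.159, -0.688, 0.707, -0.028]
force: [-0.1, -0.3, 0.9]
width: 0.006
```

Run:
```python
from h import *
np.set_printoptions(precision=3,suppress=True)
print(inbin(),sense()['width'])
print(go(-.101,0,.083,15),go(-.101,0,.13,15))
a=snapshot('wrist');save(a,'w3')
```

```text
(array([-0.1  , -0.   ,  0.098]), array([-0.131, -0.269,  0.93 ]), 3.2) 0.0062664513833851805
(array([ 0.46,  1.38, -0.01]), array([-0.003, -0.004, -0.005]), -1) (array([-0.78, -3.16, -0.01]), array([-0.003, -0.004, -0.005]), -1)
```

View pics/w3.png

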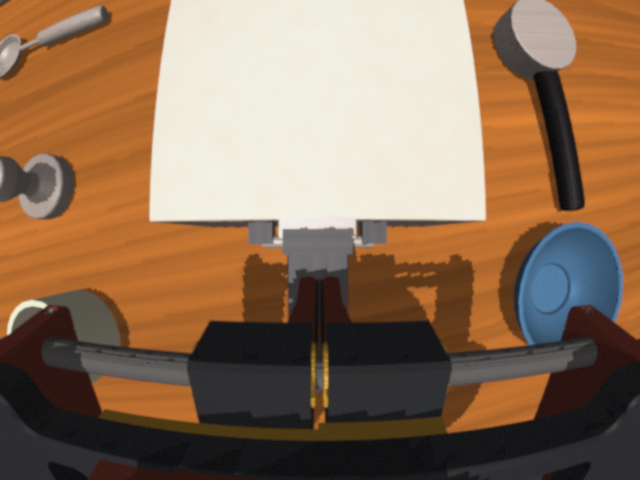

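The closed tips sit centred over the paddle (columns 288–347, tips at 318). Pressing now.

>>> send_rows([
  [1,0.25,0.8,0,0,0,0],
  [1,0.4,1.4,0,0,0,0],
  [1,0.45,1.6,0,0,0,0],
  [1,0.45,1.6,0,0,0,0],
  [1,0.45,1.6,0,0,0,0],
])

```text
clock: 3.75
position: [0.4144, -0.2194, 0.0824]
orientation: [-0.16, -0.688, 0.707, -0.029]
force: [-1.0, -0.1, 7.0]
width: 0.006
```

Run:
```python
from h import *
np.set_printoptions(precision=3,suppress=True)
print(inbin(),sense()['width'])
print(go(-.101,0,.083,15),go(-.115,0,.11,15))
a=snapshot('wrist');save(a,'w4')
a=snapshot('scene');cv2.imwrite('pics/s4.png',cv2.resize(a['image'][120:320,200:440],None,fx=3,fy=3)[:,:,::-1])
```

```text
(array([-0.1  , -0.001,  0.082]), array([-0.985, -0.148,  7.032]), 3.75) 0.00623335921125597
(array([ 0.13, -0.1 , -0.05]), array([-0.004, -0.003, -0.008]), -1) (array([ 0.76, -3.08, -0.03]), array([-0.004, -0.003, -0.008]), -1)
```

View pics/w4.png

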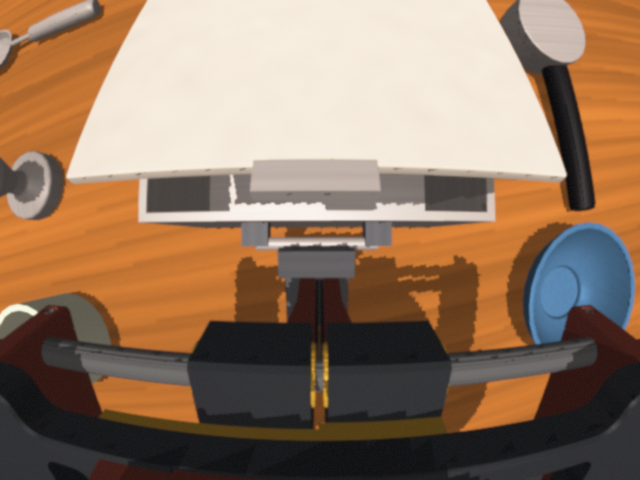

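View pics/s4.png

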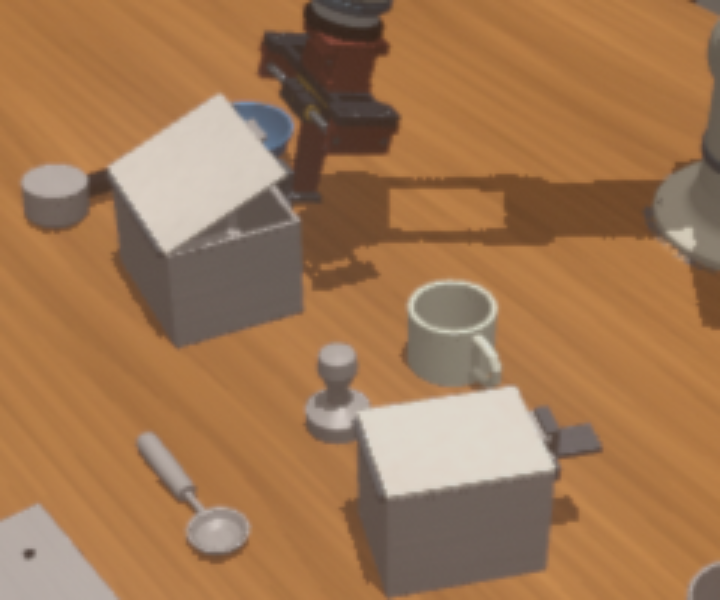

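Lid has sprung up (front edge well above the rim), small bin shut. Backing off the tab before pushing.

Run:
```python
from h import *
print(go(-.105,0,.1,15)[0],go(-.11,0,.135,15)[:2])
```

```text
[ 0.06 -1.85 -0.04] (array([-0.39, -5.36, -0.03]), array([-0.004, -0.003, -0.008]))
```

>>> send_rows([
  [1,0.05,-1.9,-0.05,0,0,0],
  [1,-0.2,-3.6,-0.05,0,0,-0.005],
  [1,-0.4,-5.4,0,0,0,-0.01],
  [1,-0.4,-5.4,0,0,0,-0.01],
  [1,-0.4,-5.4,0,0,0,-0.01],
])

```text
clock: 4.35
position: [0.404, -0.2173, 0.1348]
orientation: [-0.156, -0.689, 0.708, -0.026]
force: [-1.4, 0.2, -0.1]
width: 0.005
```

Run:
```python
from h import *
np.set_printoptions(precision=3,suppress=True)
print(inbin(),sense()['width'])
for q in [(-.09,.132),(-.065,.132),(-.05,.155),(-.034,.177),(-.012,.192),(.012,.207),(.032,.207),(.052,.207),(.072,.207),(.085,.207),(.02,.207)]: print(go(q[0],0,q[1],15)[:2])
a=snapshot('wrist');save(a,'w5')
a=snapshot('scene');b=snapshot('top')
for n in ['bin_big_edge','bin_big_hinge','bin_big_press']:
    A=place_of(a,n);B=place_of(b,n)
    if A and B:
        P=tri([(a,A[0]['xy']),(b,B[0]['xy'])]);d=P[:2]-C;print(n,d@X,d@Y,P[2],A[0]['confidence'],B[0]['confidence'])
```

```text
(array([-0.11 , -0.   ,  0.135]), array([-1.406,  0.232, -0.094]), 4.35) 0.005357169979324062
(array([-1.87,  0.78, -0.04]), array([-0.004, -0.003,  0.002]))
(array([-4.28,  1.42, -0.05]), array([-0.004, -0.003,  0.002]))
(array([-6.32, -0.42, -0.05]), array([-0.004, -0.003,  0.002]))
(array([-8.44, -2.13, -0.05]), array([-0.004, -0.003,  0.002]))
(array([-10.95,  -3.02,  -0.06]), array([-0.004, -0.003,  0.002]))
(array([-13.65,  -3.85,  -0.06]), array([-0.004, -0.003,  0.002]))
(array([-15.58,  -3.34,  -0.07]), array([-0.004, -0.003,  0.002]))
(array([-17.52,  -2.82,  -0.08]), array([-0.004, -0.003,  0.002]))
(array([-19.45,  -2.31,  -0.09]), array([-0.004, -0.003,  0.002]))
(array([-20.71,  -1.98,  -0.09]), array([-0.004, -0.003,  0.002]))
(array([-14.42,  -3.65,  -0.07]), array([-0.004, -0.003,  0.002]))
bin_big_edge -0.05981486352724973 0.0010726364845742879 0.15989633622648883 0.87 0.86
bin_big_hinge 0.07007800205238297 0.0003733112893519781 0.10427280691280678 0.78 0.6
bin_big_press -0.11284290465576133 -0.010857263766828825 -0.2510665780638196 0.41 0.51
```

View pics/w5.png

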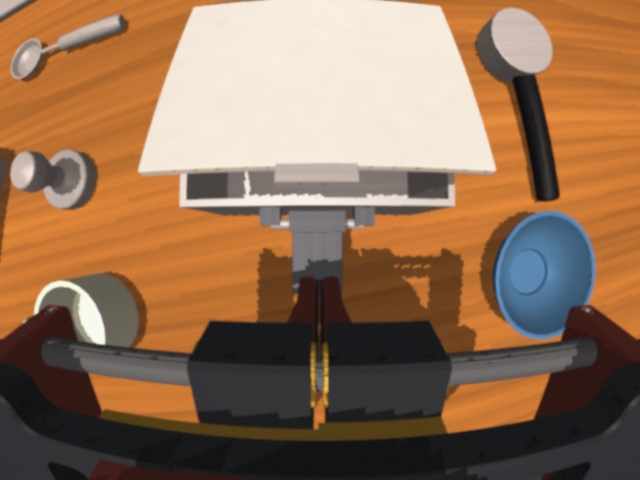

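Lid edge triangulates to (-0.060, 0.160) in the bin frame, as predicted for 0.4 rad. Pushing it up and back.

>>> send_rows([
  [1,-1.9,0.8,0,0,0,0],
  [1,-3.2,1.1,0,0,0,0],
  [1,-4.3,1.4,0,0,0,0],
  [1,-5.3,0.5,0,0,0,0],
  [1,-6.3,-0.4,0,0,0,0],
  [1,-7.4,-1.3,0,0,0,0],
  [1,-8.4,-2.1,0,0,0,0],
  [1,-9.7,-2.6,0,0,0,0],
  [1,-11.0,-3.0,0,0,0,0],
  [1,-11.0,-3.0,0,0,0,0],
])

```text
clock: 5.8
position: [0.5019, -0.2356, 0.1932]
orientation: [-0.157, -0.688, 0.708, -0.026]
force: [-0.7, -0.5, 0.5]
width: -0.0
```

Run:
```python
from h import *
np.set_printoptions(precision=3,suppress=True)
print(inbin(),sense()['width'])
for q in [(.012,.207),(.032,.207),(.052,.207),(.072,.207),(.085,.207),(.02,.207)]: print(go(q[0],0,q[1],15)[:2])
a=snapshot('wrist');save(a,'w6')
a=snapshot('scene');cv2.imwrite('pics/s6.png',cv2.resize(a['image'][100:300,200:440],None,fx=3,fy=3)[:,:,::-1])
```

```text
(array([-0.011, -0.001,  0.193]), array([-0.671, -0.541,  0.524]), 5.8) -0.000172264549742576
(array([-2.53, -0.76, -0.06]), array([-0.004, -0.003,  0.001]))
(array([-4.46, -0.24, -0.07]), array([-0.004, -0.003,  0.001]))
(array([-6.39,  0.27, -0.08]), array([-0.004, -0.003,  0.001]))
(array([-8.32,  0.79, -0.08]), array([-0.004, -0.003,  0.001]))
(array([-9.58,  1.12, -0.09]), array([-0.004, -0.003,  0.001]))
(array([-3.3 , -0.55, -0.06]), array([-0.004, -0.003,  0.001]))
```

View pics/w6.png

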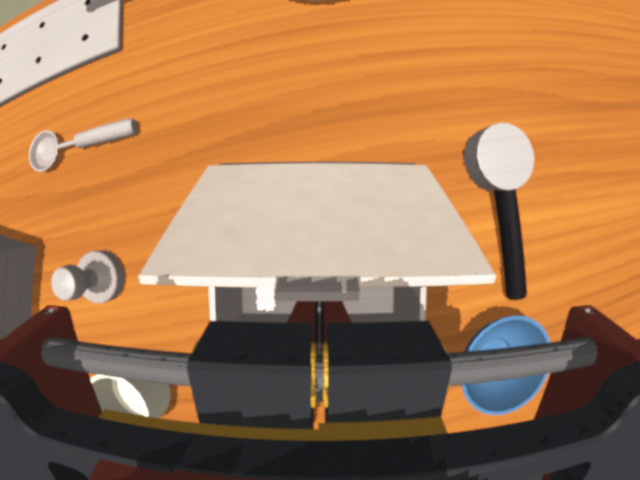

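View pics/s6.png

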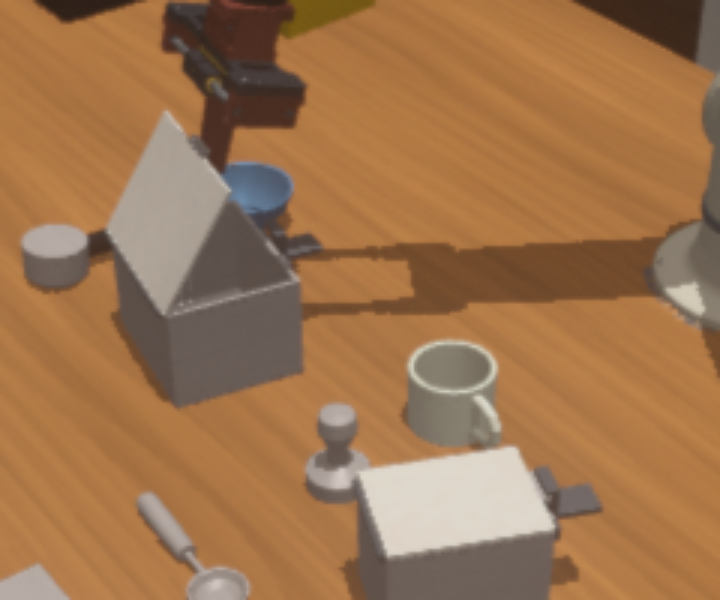

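The lid is at roughly 1 rad with the fingertip on its underside (column 318, row 300). Carrying on past upright.

>>> send_rows([
  [1,-1.3,-0.4,0,0,0,0],
  [1,-2.5,-0.75,0,0,0,0],
  [1,-3.5,-0.5,0,0,0,0],
  [1,-4.5,-0.25,0,0,0,0],
  [1,-5.5,0,-0.05,0,0,0],
  [1,-6.4,0.25,-0.05,0,0,0],
  [1,-7.3,0.5,-0.05,0,0,0],
  [1,-8.3,0.8,-0.05,0,0,0],
  [1,-9.0,1.0,-0.05,0,0,0],
  [1,-9.0,1.0,-0.05,0,0,0],
])

```text
clock: 6.9
position: [0.5895, -0.2514, 0.2046]
orientation: [-0.156, -0.689, 0.707, -0.025]
force: [0.2, 0.4, 0.4]
width: 0.007
```

Run:
```python
from h import *
np.set_printoptions(precision=3,suppress=True)
print(inbin(),sense()['width'])
for q in [(.02,.21),(-.06,.24),(-.13,.30)]: print(go(q[0],0,q[1],15)[:2])
a=snapshot('wrist');save(a,'w7')
a=snapshot('scene');cv2.imwrite('pics/s7.png',cv2.resize(a['image'][100:300,200:440],None,fx=3,fy=3)[:,:,::-1])
```

```text
(array([ 0.079, -0.   ,  0.205]), array([0.168, 0.368, 0.354]), 6.9) 0.006673787319321586
(array([ 5.52, -2.01,  0.01]), array([-0.003, -0.003,  0.004]))
(array([12.49, -6.95,  0.04]), array([-0.003, -0.003,  0.004]))
(array([ 17.73, -14.54,   0.08]), array([-0.003, -0.003,  0.004]))
```

View pics/s7.png

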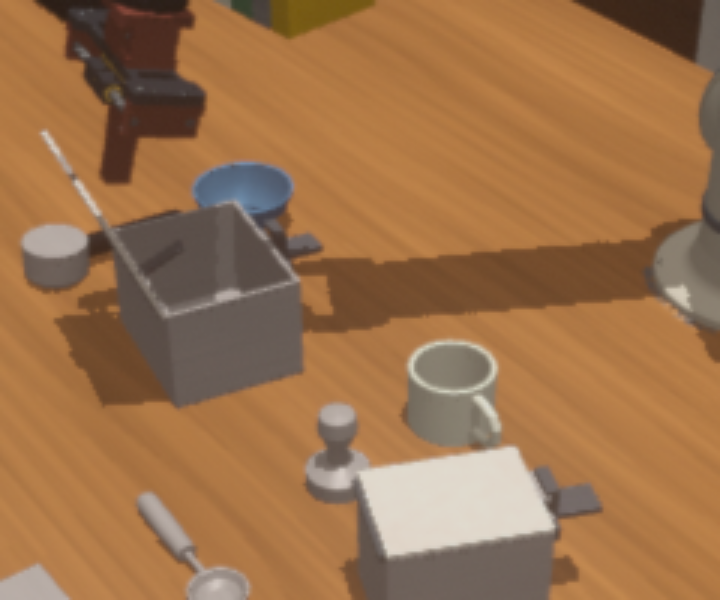

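The lid leans back past upright (edge-on, from (42,132) to (165,300)) and the finger is no longer loading it. Backing away and up.

>>> send_rows([
  [1,2.5,-1,0,0,0,0],
  [1,5.5,-2,0,0,0,0],
  [1,9,-4.5,0,0,0,0],
  [1,12.5,-7,0,0,0,0],
  [1,15,-11,0,0,0,0],
  [1,17.7,-14.5,0,0,0,0],
  [1,17.7,-14.5,0,0,0,0],
  [1,17.7,-14.5,0,0,0,0],
  [1,17.7,-14.5,0,0,0,0],
  [1,17.7,-14.5,0,0,0,0],
])

```text
clock: 8.0
position: [0.3847, -0.2124, 0.2979]
orientation: [-0.155, -0.69, 0.707, -0.024]
force: [0.0, 0.8, -0.6]
width: 0.008
```

Run:
```python
from h import *
np.set_printoptions(precision=3,suppress=True)
print(inbin(),sense()['joint_vel'])
a=snapshot('scene');b=snapshot('top');save(b,'t8')
cv2.imwrite('pics/s8.png',cv2.resize(a['image'][100:300,200:440],None,fx=3,fy=3)[:,:,::-1])
for n in ['bin_big_edge','bin_big_hinge','bin_small_edge','tamper','cup','spoon','portafilter']:
    A=place_of(a,n);B=place_of(b,n)
    if A and B:
        P=tri([(a,A[0]['xy']),(b,B[0]['xy'])]);d=P[:2]-C;print(n,P,'bin',d@X,d@Y,A[0]['confidence'],B[0]['confidence'])
```

```text
(array([-0.13 ,  0.001,  0.298]), array([ 0.03 ,  0.828, -0.645]), 8.0) [ 0.002  0.005 -0.005  0.     0.003  0.   ]
bin_big_edge [ 0.583 -0.166 -0.031] bin 0.05638310442518678 0.08239706704150696 0.67 0.9
bin_big_hinge [ 0.585 -0.243  0.107] bin 0.0726596100710352 0.007300217087072246 0.58 0.61
tamper [0.53  0.007 0.   ] bin -0.027388414129265615 0.24275037172370775 0.72 0.6
cup [ 0.4   -0.006 -0.005] bin -0.15210866822924923 0.20724382315370699 0.78 0.8
spoon [ 0.689  0.004 -0.009] bin 0.12978680406216636 0.2695496221243972 0.67 0.65
portafilter [ 0.577 -0.429  0.005] bin 0.09831330907165017 -0.17699005473080903 0.74 0.74
```

View pics/s8.png

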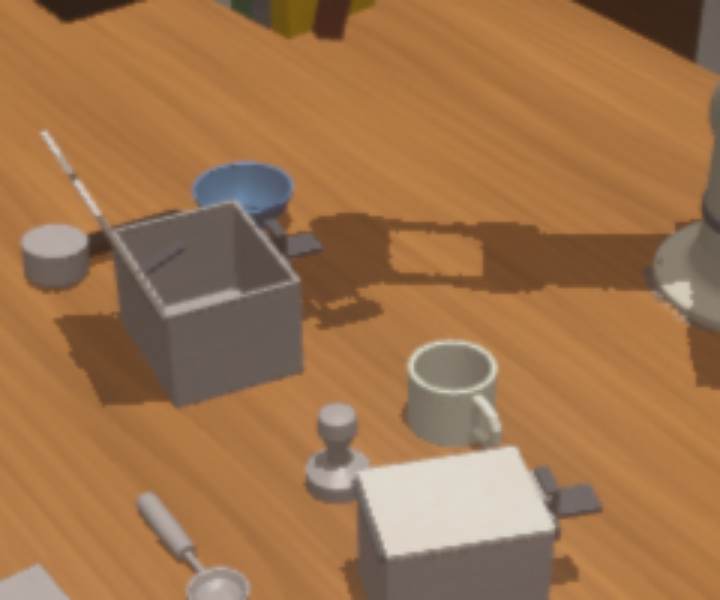

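View pics/t8.png

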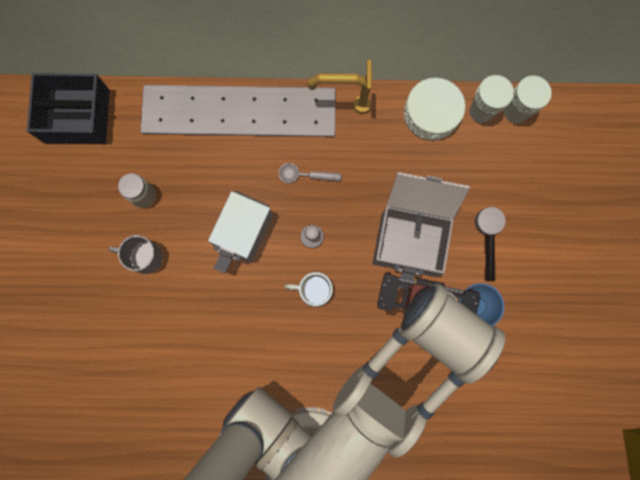

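Run:
```python
from h import *
b=snapshot('top');a=snapshot('scene')
B=place_of(b,'bin_big_edge')[0];print(B['xy'])
for t in (1.57,1.75,1.95):
    X3=bw(.065-.138*np.cos(t),0,.105+.138*np.sin(t));print(t,proj(b,X3),proj(a,X3))
print([(x['xy'],x['confidence']) for x in place_of(a,'bin_big_edge')])
print(sign_off())
```

```text
[435.1, 175.4]
1.57 [430.80774589 200.28709077] [240.56764877 145.9280576 ]
1.75 [432.51844854 189.45952438] [231.66414296 148.76596115]
1.95 [433.84580687 178.55782942] [222.26871126 153.6051153 ]
[([220.8, 153.2], 0.58)]
the job is handed in; nothing more can be done
None
```

The larger bin is open. I pressed its release tab with the closed fingertips, at about 7 N, and the lid sprung up to about 0.4 rad. I then pushed it past upright until it came to rest on its stop. The arm backed off to about 0.30 m high and was touching nothing when I handed the job in, at roughly 8 s of the 45 s allowed.

**Lid angle:** In the last pictures the lid's front edge was found at (435, 175) in the top view and (221, 153) in the scene view. For a lid at 1.95 rad I expected (434, 179) and (222, 154), so it reads as fully open.

**Check that disagreed:** An earlier 3D estimate of that edge, made just after I backed away, came out impossible, at z = -0.03 m. I put it down to a wrong detection in the scene picture, because the repeat fitted.

**Surroundings:** The small bin is still shut, and the larger bin and the other items look unmoved in the before and after pictures. The measured tamper and cup positions agree to within about 6 mm horizontally, which is about as good as the networks are. I compared the other items by eye only.

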